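Take the middle pencil box out of the stack

ROBOT

A 6-joint arm with a two-finger parallel gripper is mounted at the origin on the work surface. World frame = base frame: x ahead of the robot, y to its left, z up, the work surface at z = 0. Lengths are in m, angles in degrees, forces in N, time in s.
With the tool pointing down it reaches from about 0.4 to 0.825 m from the base axis. Payload 7 kg.
Tool frame: the origin (TCP) lies at the very end of the fingers, on their centre line; the grasp point (between the pads) lies 19 mm behind it (r.hold_point_z is the distance from the TCP to the grasp point, in m); x points along the fingers, y is the direction in which the jaws open and shut, and the axes are right-handed (so a half turn about x gives the same grasp; the last joint's range is limited). The gripper opens to 88 mm and grips with 3 to 60 N. Pads are 19 mm wide; open, the fingers measure 130 mm over their backs; the gripper's body (78 mm by 193 mm) begins 47 mm behind the grasp point.
Start: joints at [-59.41, 20.546, 0.682, 0, -70.136, -16.507], TCP at [0.164, -0.655, 0.227] pointing down, gripper open.
Joint ranges: [-176.03, 176.03], [-82.01, 121.73], [-58.28, 71.71], [-173.87, 95.51], [-174.79, -0.11], [-173.66, 173.66]. Speed limits (degrees/s): [136.94, 136.94, 172.46, 180, 180, 180].

INTERFACE

Orientations are given as [roll, pitch, yaw] about the fixed x, y, z axes, in that order (R = Rz(yaw) Ry(pitch) Rx(roll)).
In Python, from plant import r gives the robot as it stands. The module is installed in compiled form; this text tells all that it offers.
- The arm moves only by the shell command python3 -m creep 'ROWS' [FORCE]. ROWS is JSON, a list of rows, each a list of 7 numbers: the turn, a rotation vector about the tool's x, y, z in rad, then the shift along the tool's x, y, z in cm, then the opening in per cent of the stroke, from 0 (shut) to 100 (fully open). In form: [[rx, ry, rz, x, y, z, fingers], ...]. A call has 1 to 8 rows; each row shifts and turns the commanded pose from where the row before left it, along the tool's axes as they then stand; what a row does not reach is not made up. A row lasts 1/10 s, in which the tool goes at most 50 mm and 8.59 degrees, less where a joint would pass 70% of its speed; a pose out of reach is approached as far as the arm can. A call is refused whole if a number of a shift passes 5 or a number of a turn 0.15, either way. A call with a gripper value outside its range is refused whole. The fingers move at their own pace and stop on an object; FORCE is the grip in N (left out, the last holds). Time passes only in rows, so rows that do not move let the fingers close. It gives the time, the measured TCP pose, the force and the opening at its end, in the units of the state.
- r.get_state(): the state, without advancing time (a new reading comes with each control period).
- r.capture(name): name is "side" or "top" or "wrist"; returns (picture, depth): 384x512x3 uint8, blue, green, red; 384x512 float32, m along the optical axis (not along the pixel's ray), 0 where there is no reading.
- r.camera_info(name): a dict with "fovy" (degrees; the focal length in pixels is half the picture's height over the tangent of half this angle, whatever the lens; pixels are square), "cx", "cy" (the principal point, pixels), "camera_from_world" (4x4, takes a point from world to camera coordinates). Camera axes: x right, y down, z forward; pixel columns grow to the right and rows downward; lengths in m; the calibration is good to about 2 mm. The wrist camera is an equidistant fisheye: a pixel r from the principal point sees the ray r / f radians off the axis. A picture is of the moment at which its call begins: read the wrist's pose just before it. camera_info takes no time and is no camera call; for the wrist camera it gives the pose at the moment of the call.
- r.close_job(): hands the job in, once; it reports no verdict.
Trained networks look in the newest picture that a camera, given by its name, has taken for a name from the list of things; names that differ only in an ending like _2 or _b are one class to them, and where a whole thing is asked for, a point or a joint stands for the part that bears it (a point fixed in the world has none). Each returns a list of dicts, best first, with "score" (0 to 1); they miss things now and then, are a little off and sometimes report something else, mostly with a low value. They report only what shows in the picture. A call takes as long as a camera call.
- r.look_for(query, camera): "rect" ([left, top, right, bottom] in pixels, round what is visible of it).
- r.masks_of(query, camera): "pixels" (384x512 bool, what is visible of it) and "rect" ([left, top, right, bottom] in pixels, round what is visible of it).
The state is a dict: "time_s": time; "joints": joint angles; "qd": joint speeds; "joint_torque": joint torques, N m; "tcp_pos": TCP position; "eef_rot": TCP orientation; "contact_force": force on the tool from outside, world axes, zero at the start; "moment": the same for the moment, N m; "gripper_width": finger opening in m.
Only numpy, scipy, OpenCV 4.12 (cv2) and the standard library are available. Lean on these libraries where they do the work, as an engineer would, in place of code of your own. Each camera call takes 0.05 s, during which the arm holds its last target. There are 200 camera calls.

TASK

Three wooden slide-lid pencil boxes stand in one stack. Get the middle box out for the pupil: lift the top box off and set it aside while the other two stay stacked, lay the middle box flat in the centre of the plywood work board, lengthways along it, and put the top box back squarely on the bottom box. The bottom box stays where it stands; let go of everything at the end.

Things in the scene. Friction and masses are not known exactly. Their poses are not given: they have to be found in the camera images.
- top_box_mid (a point): Top box of the stack of three: closed wooden slide-lid pencil box, a plain solid-looking beech block 150 mm long (its x), 56 mm wide (its y), 50 mm high (its z, up), 0.17 to 0.35 kg. The point is the centre of the box, half-way up. Grip it across its 56 mm width. It stands loose, flat and nearly lined up on the middle box.
- middle_box_mid (a point): Middle box of the stack: same kind of box, 170 mm long (x), 56 mm wide (y), 50 mm high (z); the point is its centre, half-way up. It stands loose and nearly lined up on the bottom box. (A single box of the same kind lying on its own farther off is not part of the job.)
- bottom_box_mid (a point): Bottom box of the stack: same kind of box with a flat top, 190 mm long (x), 56 mm wide (y), 50 mm high (z), standing loose on the table; the point is its centre, half-way up, 25 mm above the table. Stack and board are at least 0.42 m apart between centres; the bare table half-way between the two centres is clear for a box laid in the stack's direction, with room for the fingers.
- board: Fixed plywood work board with a white sheet on it, 250 mm long (its x), 140 mm wide (its y), 8 mm thick; origin at the centre of its underside, on the table. It lies to the left or right of the stack.

How it is judged (in metres and radians):
On the way:
1. the top box is off the stack, at least 90 mm aside, while the middle box still stands on the bottom box (horizontal distance between top_box_mid and bottom_box_mid above 0.09 m and horizontal distance between middle_box_mid and bottom_box_mid below 0.03 m and z of middle_box_mid in the frame of bottom_box_mid between 0.042 and 0.058 m), for 0.2 s.
At the end, for the whole second after the job is handed in: Middle box flat and still on the board, centre within 30 mm of the board's centre each way, length within 15 degrees of the board's. Top box flat and still on the bottom box, centres within 18 mm, lengths within 11 degrees. Bottom box upright, within 30 mm of its start (x of middle_box_mid in the frame of board between -0.03 and 0.03 m and y of middle_box_mid in the frame of board between -0.03 and 0.03 m and z of middle_box_mid in the frame of board between 0.027 and 0.039 m and angle between the x axis of middle_box_mid and the x axis of board, either way round below 0.26 rad and angle between each of middle_box_mid, top_box_mid, bottom_box_mid's own z axis and vertical below 0.1 rad and horizontal distance between top_box_mid and bottom_box_mid below 0.018 m and z of top_box_mid in the frame of bottom_box_mid between 0.044 and 0.056 m and angle between the x axis of top_box_mid and the x axis of bottom_box_mid, either way round below 0.2 rad and distance of bottom_box_mid from where it was at the start of the episode below 0.03 m and linear speed of each of middle_box, top_box below 0.02 m/s); the robot touches nothing.
It also fails if it takes over 72 s, if anything falls off the work surface, if the arm or the gripper's body presses on something with over 40 N, if the wrist force passes 120 N, or if a joint passes its speed limit or range.

## Working session

There is one attempt and no reset: what is moved stays moved. The work goes in short steps, Python scripts to look and compute and a shell command to move; the robot and the scene stay as the last step left them, time stands still between calls to the robot, and variables do not carry over. Pictures are saved under pics/ and viewed, about 8 in all and at most 12, crops included, and the job is handed in when it is done.

```bash
mkdir -p pics
cat > h.py <<'E'
import numpy as np, cv2
from plant import r
from scipy.spatial.transform import Rotation as Ro
def cloud(name):
    ci=r.camera_info(name); im,d=r.capture(name)
    H,W=d.shape; f=H/2/np.tan(np.radians(ci['fovy']/2))
    v,u=np.mgrid[:H,:W]; x=(u-ci['cx'])/f; y=(v-ci['cy'])/f
    if name=='wrist':
        t=np.hypot(x,y); k=np.where(t>1e-6,np.tan(np.minimum(t,1.5))/np.maximum(t,1e-6),1); x=x*k;y=y*k
    P=np.stack([x*d,y*d,d],-1); M=np.linalg.inv(ci['camera_from_world'])
    Q=P@M[:3,:3].T+M[:3,3]; Q[d==0]=np.nan
    return im,Q
def rect(Q,m):
    p=Q[m]; p=p[np.isfinite(p).all(1)]
    (c,s,a)=cv2.minAreaRect((p[:,:2]*1000).astype(np.float32))
    if s[0]<s[1]: s=(s[1],s[0]); a+=90
    return np.round(c,1),np.round(s,1),round((a+90)%180-90,2),len(p),np.round(np.percentile(p[:,2],[5,50,95])*1000,1)
def R(): return Ro.from_euler('xyz',r.get_state()['eef_rot'],degrees=True).as_matrix()
E
python3 - <<'E'
from h import *
s=r.get_state(); print(s); print(np.round(R(),3))
ims=[]
for n in ['top','side']:
    im,Q=cloud(n); ims.append(im)
    np.save(n+'.npy',Q)
    for q in ['top_box_mid','middle_box_mid','bottom_box_mid','board']:
        for m in r.masks_of(q,n)[:3]:
            try: print(n,q,round(m['score'],2),m['rect'],*rect(Q,m['pixels']))
            except Exception as e: print(e)
cv2.imwrite('pics/a.png',cv2.resize(np.vstack(ims),None,fx=.78,fy=.78))
E
```

```text
{'time_s': 0.0, 'joints': array([-5.94095650e+01,  2.05912777e+01,  6.33813318e-01, -1.98002529e-02,
       -7.01371621e+01, -1.65086765e+01]), 'qd': array([-0.08080556, -0.05619735,  0.02707999,  0.03677349, -0.10005035,
       -0.00386965]), 'joint_torque': array([-8.65404490e-04, -5.82717061e+01,  2.93041921e+01,  6.99676797e+00,
        6.67884975e-03, -1.17167656e-04]), 'tcp_pos': array([ 0.16410043, -0.65423598,  0.22562579]), 'eef_rot': array([ 95.38186207,  89.9035596 , 109.45687771]), 'contact_force': array([ 0.55062745, -0.11123517,  0.15345947]), 'moment': array([0.0032118 , 0.01250566, 0.07780728]), 'gripper_width': 0.08768585830941036}
[[-0.001 -0.243  0.97 ]
 [ 0.002  0.97   0.243]
 [-1.     0.002 -0.   ]]
top top_box_mid 0.84 [89.1, 139.7, 142.9, 222.3] [555.5 280.6] [150.   57.6] -12.58 2745 [113.2 147.3 150.7]
top middle_box_mid 0.63 [96.1, 143.4, 148.8, 228.6] [558.8 278.5] [170.1  57.8] -10.78 790 [ 52.5  83.6 100.6]
top bottom_box_mid 0.64 [104.6, 146.2, 156.2, 232.8] [559.2 286.2] [190.5  75.4] -10.65 750 [ 2.4 33.2 50.3]
top board 0.57 [343.8, 120.4, 404.1, 231.5] [ 580.2 -263.2] [250.6 145. ] -2.33 6744 [ 4.6  7.8 10.9]
side top_box_mid 0.91 [186.6, 288.7, 300.9, 364.5] [572.4 237.3] [201.  139.2] -12.3 5552 [108.5 148.8 151.7]
side middle_box_mid 0.97 [182.1, 329.8, 301.9, 379.6] [566.5 279. ] [208. 101.] 2.88 1742 [ 50.5  78.7 101.5]
side bottom_box_mid 0.96 [178.7, 343.5, 306.8, 383.3] [552.1 301. ] [204.1  71.2] 9.08 1527 [ 3.5 32.1 50.4]
side board 0.94 [198.1, 126.2, 307.7, 174.7] [ 582.1 -264.9] [252.9 157. ] -2.0 3737 [ 5.6  8.8 11. ]
```

View pics/a.png

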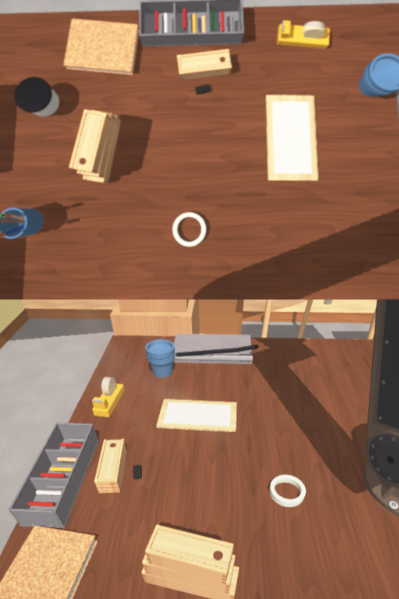

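Top view (half-size image): the stack is at about (97,146) and the board at (291,137), with loose clutter around them. A black cylinder stands near the stack at (37,97). I'll refine the poses by height slice and check clearance.

```bash
cat >> h.py <<'E'
def go(x,y,z,yaw):
    "shift in tool axes cm after turning; yaw=direction of tool y wanted (deg)"
    s=r.get_state(); M=R(); cur=np.degrees(np.arctan2(M[1,1],M[0,1])); dy=(yaw-cur+180)%360-180
    d=np.array([x,y,z])-s['tcp_pos']; N=Ro.from_euler('z',dy,degrees=True).as_matrix()@M
    print('turn rx',round(-np.radians(dy),3),'shift cm after turn',np.round(N.T@d*100,2),'cur yaw',round(cur,2))
E
python3 - <<'E'
from h import *
for n in ['top','side']:
    Q=np.load(n+'.npy'); x,y,z=Q[...,0],Q[...,1],Q[...,2]
    near=(np.abs(x-.557)<.13)&(np.abs(y-.28)<.075)
    for a,b in [(.14,.16)]: print(n,a,*rect(Q,near&(z>a)&(z<b)))
    # tall things
    m=((z>.06)&(np.hypot(x,y)<1.0)&(x>.3)).astype(np.uint8)
    k,l,st,c=cv2.connectedComponentsWithStats(m)
    for i in range(1,k):
        if st[i,4]>60: print('  tall',st[i],*rect(Q,l==i))
    m=(z>.004)&(z<.013)&(np.abs(x-.58)<.16)&(np.abs(y+.263)<.1); print('board',*rect(Q,m))
go(.556,.281,.23,78.5)
E
```

```text
top 0.14 [556.  281.3] [150.5  58.4] -12.64 2315 [144.4 147.9 150.9]
  tall [ 179    0  134   48 1139] [928.2  19.3] [299.8 112.8] 89.92 1139 [60.9 67.1 71.1]
  tall [390  27  27  18 376] [ 883.2 -333.6] [57.6 27.5] 81.44 376 [62.4 77.7 85.1]
  tall [ 466   69   46   53 1998] [ 731.7 -499.8] [104.3  86.2] -7.78 1998 [ 73.   93.3 108.2]
  tall [  19   99   49   46 1766] [702.2 459.4] [101.4  99.3] 89.26 1766 [75.2 79.1 81.9]
  tall [  89  141   59   87 3469] [559.6 280.3] [171.   61.7] -10.78 3469 [ 75.1 146.5 150.6]
  tall [   0  267   44   39 1020] [357.3 480.3] [74.1 73.4] 89.22 1020 [ 64.   90.9 170.1]
board [ 575.5 -257.6] [310.  192.3] 1.13 6684 [ 5.   7.9 10.8]
side 0.14 [556.6 282.3] [150.4  58.2] -12.3 4297 [145.8 149.3 151.9]
  tall [ 186   51   39   34 1050] [ 733.  -506.3] [107.3 103.6] -51.03 1050 [ 69.6  94.8 109.2]
  tall [284  58  48   9 200] [ 441.8 -576.2] [136.6  16.7] -0.47 200 [61.5 68.4 80.4]
  tall [130 100  18  17 226] [ 885.1 -330.9] [58.8 28.1] 84.34 226 [61.7 76.  85.8]
  tall [118 125  18   8  79] [ 894.8 -252.4] [41.5 24. ] -9.91 79 [60.3 62.4 68.6]
  tall [  11  158  110  119 1974] [929.5  21.4] [302.3 112.2] -89.95 1974 [60.6 67.7 72.2]
  tall [ 182  289  120   87 6864] [560.1 281.5] [170.2  61. ] -11.06 6864 [ 71.7 148.2 151.5]
board [ 584.1 -260.8] [309.2 188.3] 1.14 3622 [ 6.4  8.9 11. ]
turn rx 0.446 shift cm after turn [-0.34 99.5  19.74] cur yaw 104.08
```

```bash
python3 -m creep '[[0.15,0,0,0,0,0,100],[0.15,0,0,0,0,0,100],[0.15,0,0,0,0,0,100],[0.013,0,0,-1,2,4,100],[0,0,0,-1,3,4,100],[0,0,0,0,3,4,100],[0,0,0,0,3,4,100],[0,0,0,0,3.5,3.5,100]]' 20 && python3 -m creep '[[0,0,0,0,5,0,100],[0,0,0,0,5,0,100],[0,0,0,0,5,0,100],[0,0,0,0,5,0,100],[0,0,0,0,5,0,100],[0,0,0,0,5,0,100],[0,0,0,0,5,0,100],[0,0,0,0,5,0,100]]' && python3 -m creep '[[0,0,0,0,5,0,100],[0,0,0,0,5,0,100],[0,0,0,0,5,0,100],[0,0,0,0,5,0,100],[0,0,0,0,5,0,100],[0,0,0,0,5,0,100],[0,0,0,0,0,0,100]]'; python3 -c "
from h import *
go(.5563,.2817,.23,77.5)"
```

```text
time_s: 1.3
tcp_pos: [0.3867, -0.5542, 0.2464]
eef_rot: [-47.0, 90.0, -59.5]
contact_force: [0.4, -0.3, -1.0]
gripper_width: 0.0876
time_s: 2.1
tcp_pos: [0.4711, -0.1624, 0.2468]
eef_rot: [11.9, 89.9, -0.5]
contact_force: [0.9, -0.6, 0.2]
gripper_width: 0.0871
time_s: 2.8
tcp_pos: [0.5368, 0.1335, 0.246]
eef_rot: [53.0, 90.0, 40.8]
contact_force: [0.4, -0.9, -0.6]
gripper_width: 0.0876
turn rx 0.005 shift cm after turn [ 1.6  14.89 -1.3 ] cur yaw 77.8
```

```bash
python3 -m creep '[[0.005,0,0,0,5,-0.5,100],[0,0,0,0,5,-0.5,100],[0,0,0,0,4.9,-0.3,100],[0,0,0,0,0,0,100],[0,0,0,0,0,0,100]]'
python3 - <<'E'
from h import *
im,Q=cloud('wrist'); cv2.imwrite('pics/w1.png',im)
for q in ['top_box_mid','middle_box_mid']:
    for m in r.masks_of(q,'wrist')[:2]: print(q,m['score'],*rect(Q,m['pixels']))
x,y,z=Q[...,0],Q[...,1],Q[...,2]
print(*rect(Q,(np.abs(x-.557)<.12)&(np.abs(y-.28)<.06)&(z>.135)&(z<.16)))
go(.5563,.2817,.23,77.5)
E
```

```text
time_s: 3.3
tcp_pos: [0.5553, 0.2772, 0.2457]
eef_rot: [-126.2, 89.9, -138.8]
contact_force: [-0.7, -1.1, -0.7]
gripper_width: 0.0878
top_box_mid 0.8 [548.1 287.3] [130.1  89.4] -12.23 8640 [146.1 148.1 150.3]
top_box_mid 0.27 [479.2 295.2] [54.8  8.5] 77.35 321 [ 93.9  97.8 100.6]
middle_box_mid 0.58 [479.3 295.2] [54.7  8.4] 77.03 311 [ 94.2  97.9 144.2]
[547.5 283.9] [130.5  56.6] -12.82 8828 [145.9 148.1 150.3]
turn rx -0.005 shift cm after turn [ 1.65  0.64 -0.06] cur yaw 77.22
```

View pics/w1.png

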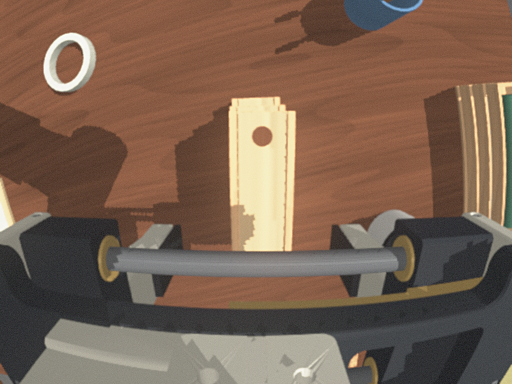

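Wrist view: the stack's top box lies centred between the fingers at about column 262, rows 98–250, and is square to the jaws. Descending.

```bash
python3 -m creep '[[0,0,0,2,0.6,0,100],[0,0,0,4,0,0,100],[0,0,0,4,0,0,100],[0,0,0,2.5,0,0,100],[0,0,0,1,0,0,100],[0,0,0,0,0,0,100],[0,0,0,0,0,0,100],[0,0,0,0,0,0,100]]'; python3 -c "
from h import *
go(.5563,.2817,.111,77.5)"
```

```text
time_s: 4.25
tcp_pos: [0.5579, 0.2827, 0.1134]
eef_rot: [51.7, 89.8, 39.0]
contact_force: [0.7, 0.1, 1.0]
gripper_width: 0.0875
turn rx -0.004 shift cm after turn [ 0.24 -0.13 -0.13] cur yaw 77.26
```

```bash
python3 -m creep '[[0,0,0,0.2,-0.1,0,100],[0,0,0,0,0,0,70],[0,0,0,0,0,0,50],[0,0,0,0,0,0,40],[0,0,0,0,0,0,40],[0,0,0,0,0,0,40],[0,0,0,0,0,0,40],[0,0,0,0,0,0,40]]' 25; python3 -m creep '[[0,0,0,-0.5,0,0,30],[0,0,0,-1,0,0,30],[0,0,0,-2,0,0,30],[0,0,0,-3,0,0,30],[0,0,0,-2,0,0,30],[0,0,0,0,0,0,30]]';  python3 - <<'E'
from h import *
print(r.get_state()['contact_force'])
im,Q=cloud('top'); cv2.imwrite('pics/t2.png',im)
im,Q=cloud('side'); cv2.imwrite('pics/s2.png',im)
for q in ['top_box_mid','middle_box_mid','bottom_box_mid']:
    for m in r.masks_of(q,'side')[:1]: print(q,m['score'],*rect(Q,m['pixels']))
go(.568,.009,.21,79.3)
E
```

```text
time_s: 5.05
tcp_pos: [0.5568, 0.2814, 0.1094]
eef_rot: [60.7, 90.0, 48.0]
contact_force: [-0.9, 1.6, 0.5]
gripper_width: 0.0556
time_s: 5.65
tcp_pos: [0.5582, 0.2821, 0.1985]
eef_rot: [48.2, 89.7, 35.5]
contact_force: [-0.9, 0.4, -3.0]
gripper_width: 0.0559
[-0.85282484  0.38186319 -3.02416884]
top_box_mid 0.9 [588.6 214.8] [255.4 233.9] 83.48 3425 [197.2 235.8 238.7]
middle_box_mid 0.97 [567.3 308.9] [204.9 136. ] 1.8 3092 [ 55.9  97.7 101.6]
bottom_box_mid 0.58 [558.1 281.4] [189.   56.1] -9.65 1432 [ 4.9 31.5 50. ]
turn rx -0.036 shift cm after turn [ -1.66 -26.47   6.23] cur yaw 77.26
```

View pics/s2.png

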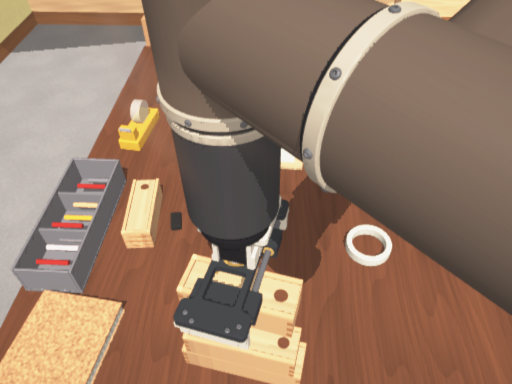

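The side view shows the top box lifted clear of the other two, around (240,290); they remain stacked at about (245,350). Carrying it to the midpoint.

```bash
python3 -m creep '[[0,0,0,0,-2,0.5,30],[0,0,0,0,-4,1,30],[0,0,0,0,-4.5,1.5,30],[0,0,0,0,-4.5,1.5,30],[0,0,0,0,-4.5,1.5,30],[0,0,0,2,-4,1,30],[0,0,0,3,-2.5,0,30],[0,0,0,3,0,0,30]]'; python3 -m creep '[[0,0,0,3,0,0,30],[0,0,0,3,0,0,30],[0,0,0,2,0,0,30],[0,0,0,0,0,0,30],[0,0,0,0,0,0,30]]'; python3 -c "
from h import *
go(.568,.009,.010,77.3)"
```

```text
time_s: 6.7
tcp_pos: [0.5661, 0.0085, 0.1132]
eef_rot: [-150.0, 89.9, -163.0]
contact_force: [0.0, 0.7, -2.7]
gripper_width: 0.0556
time_s: 7.2
tcp_pos: [0.5674, 0.0117, 0.0342]
eef_rot: [-134.6, 89.9, -147.3]
contact_force: [0.1, -0.1, -2.2]
gripper_width: 0.056
turn rx -0.0 shift cm after turn [ 2.42 -0.24  0.12] cur yaw 77.27
```

```bash
python3 -m creep '[[0,0,0,1,0,0,30],[0,0,0,0.8,0,0,30],[0,0,0,0.4,0,0,30],[0,0,0,0.2,0,0,30],[0,0,0,0,0,0,30],[0,0,0,0,0,0,30]]'
```

```text
time_s: 7.8
tcp_pos: [0.5678, 0.0123, 0.0106]
eef_rot: [24.0, 90.0, 11.3]
contact_force: [0.1, -1.4, -2.7]
gripper_width: 0.0559
```

```bash
python3 -m creep '[[0,0,0,0.15,0,0,30],[0,0,0,0.1,0,0,30],[0,0,0,0,0,0,30],[0,0,0,0,0,0,30]]'; python3 -m creep '[[0,0,0,0,0,0,55],[0,0,0,0,0,0,80],[0,0,0,0,0,0,100],[0,0,0,0,0,0,100],[0,0,0,-3,0,0,100],[0,0,0,-5,0,0,100],[0,0,0,-5,0,0,100],[0,0,0,-5,0,0,100]]'; python3 -c "
from h import *
go(.556,.281,.19,79.3)"
```

```text
time_s: 8.2
tcp_pos: [0.5681, 0.0123, 0.0093]
eef_rot: [16.4, 89.9, 3.7]
contact_force: [-4.2, 1.0, 10.1]
gripper_width: 0.0562
time_s: 9.0
tcp_pos: [0.5673, 0.012, 0.1897]
eef_rot: [-134.2, 90.0, -147.0]
contact_force: [1.4, 0.0, -0.1]
gripper_width: 0.0874
turn rx -0.035 shift cm after turn [-0.03 26.22 -6.1 ] cur yaw 77.27
```

Run:
```python
from h import *
for n in ['top','side']:
    im,Q=cloud(n); x,y,z=Q[...,0],Q[...,1],Q[...,2]
    near=(np.abs(x-.557)<.13)&(np.abs(y-.28)<.075)
    print(n,*rect(Q,near&(z>.09)&(z<.11)))
    w=near&(z>.004)&(z<.11); print('  all',*rect(Q,w))
    for m in r.masks_of('board',n)[:1]: print('board',m['score'],*rect(Q,m['pixels']))
    cv2.imwrite('pics/%s3.png'%n,im)
```

```text
top [540.8 258.4] [49.6 10.8] -10.41 88 [ 90.8  98.  101.8]
  all [515.7 241.2] [162.7  41.2] -2.15 525 [ 7.1 49.9 99.6]
board 0.7 [ 580.  -262.9] [250.3 143.2] -2.16 6691 [ 4.7  7.8 10.9]
side [560.1 280.3] [170.4  57.6] -10.59 4390 [ 96.1  99.3 101.9]
  all [558.4 264.7] [255.2 118.9] -0.08 6998 [ 19.   98.2 101.6]
board 0.71 [ 520.8 -163.6] [444.2 231.9] -68.59 1846 [ 6.2  8.7 11. ]
```

```bash
python3 -m creep '[[-0.035,0,0,0,3,-0.5,100],[0,0,0,0,4.5,-1,100],[0,0,0,0,4.7,-1.2,100],[0,0,0,0,4.7,-1.2,100],[0,0,0,0,4.7,-1,100],[0,0,0,0,4.5,-0.8,100],[0,0,0,0,0,0,100],[0,0,0,0,0,0,100]]'
python3 - <<'E'
from h import *
im,Q=cloud('wrist'); x,y,z=Q[...,0],Q[...,1],Q[...,2]
print(*rect(Q,(np.abs(x-.56)<.12)&(np.abs(y-.28)<.06)&(z>.09)&(z<.11)))
im,Q=cloud('top'); x,y,z=Q[...,0],Q[...,1],Q[...,2]
w=(np.abs(x-.568)<.13)&(np.abs(y-.01)<.08); print('topbox',*rect(Q,w&(z>.04)&(z<.06)))
go(.56,.2805,.061,79.3)
E
```

```text
time_s: 10.0
tcp_pos: [0.5602, 0.2797, 0.1854]
eef_rot: [-130.1, 89.8, -140.7]
contact_force: [-0.3, -0.3, 0.1]
gripper_width: 0.0881
[560.5 279.9] [170.8  56.5] -10.69 10498 [ 96.   98.1 100.4]
topbox [567.   11.5] [150.6  56.2] -12.61 1790 [44.3 47.8 51.4]
turn rx -0.001 shift cm after turn [12.55  0.24 -0.09] cur yaw 79.26
```

```bash
python3 -m creep '[[0,0,0,2,0,0,100],[0,0,0,4,0,0,100],[0,0,0,4,0,0,100],[0,0,0,1.5,0,0,100],[0,0,0,1,0,0,100],[0,0,0,0,0,0,100],[0,0,0,0,0,0,100]]'; python3 -c "
from h import *
go(.5605,.280,.060,79.3)"
```

```text
time_s: 10.8
tcp_pos: [0.562, 0.279, 0.0638]
eef_rot: [40.5, 89.9, 29.7]
contact_force: [-0.8, 0.5, 0.5]
gripper_width: 0.0876
turn rx -0.001 shift cm after turn [ 0.38  0.07 -0.16] cur yaw 79.24
```

```bash
python3 -m creep '[[0,0,0,0.3,0.1,-0.1,100],[0,0,0,0,0,0,70],[0,0,0,0,0,0,50],[0,0,0,0,0,0,40],[0,0,0,0,0,0,40],[0,0,0,0,0,0,40],[0,0,0,0,0,0,40],[0,0,0,0,0,0,40]]' 25; python3 -m creep '[[0,0,0,-0.5,0,0,30],[0,0,0,-1,0,0,30],[0,0,0,-2,0,0,30],[0,0,0,-3,0,0,30],[0,0,0,-4,0,0,30],[0,0,0,-3,0,0,30],[0,0,0,0,0,0,30]]';  python3 - <<'E'
from h import *
go(.580,-.263,.19,87.8)
E
```

```text
time_s: 11.6
tcp_pos: [0.5605, 0.2804, 0.06]
eef_rot: [76.5, 90.0, 65.7]
contact_force: [-0.8, -0.7, 2.1]
gripper_width: 0.0558
time_s: 12.3
tcp_pos: [0.5627, 0.2818, 0.2009]
eef_rot: [45.8, 89.5, 35.1]
contact_force: [-0.7, 0.8, -2.4]
gripper_width: 0.056
turn rx -0.148 shift cm after turn [  0.77 -54.38   3.81] cur yaw 79.31
```

```bash
python3 -m creep '[[-0.05,0,0,0,-1,0,30],[-0.1,0,0,0,-2,0,30],[0,0,0,0,-4,0.3,30],[0,0,0,0,-4.5,0.4,30],[0,0,0,0,-4.9,0.4,30],[0,0,0,0,-4.9,0.4,30],[0,0,0,0,-4.9,0.4,30],[0,0,0,0,-4.9,0.4,30]]' && python3 -m creep '[[0,0,0,0,-4.9,0.4,30],[0,0,0,0,-4.9,0.4,30],[0,0,0,0,-4.9,0.4,30],[0,0,0,0,-4,0.3,30],[0,0,0,0,-2.5,0,30],[0,0,0,0,-1.5,0,30],[0,0,0,0,0,0,30],[0,0,0,0,0,0,30]]';  python3 - <<'E'
from h import *
go(.580,-.263,.02,87.8)
E
```

```text
time_s: 13.1
tcp_pos: [0.5677, -0.0328, 0.1948]
eef_rot: [159.8, 90.0, 157.6]
contact_force: [0.8, 0.9, -3.6]
gripper_width: 0.0562
time_s: 13.9
tcp_pos: [0.5746, -0.258, 0.1945]
eef_rot: [147.7, 90.0, 145.5]
contact_force: [0.2, 0.3, -2.7]
gripper_width: 0.056
turn rx 0.001 shift cm after turn [17.45 -0.48  0.57] cur yaw 87.84
```

```bash
python3 -m creep '[[0,0,0,2,-0.4,0.3,30],[0,0,0,4,0,0.2,30],[0,0,0,4,0,0,30],[0,0,0,3,0,0,30],[0,0,0,2,0,0,30],[0,0,0,1.5,0,0,30],[0,0,0,0,0,0,30],[0,0,0,0,0,0,30]]'; python3 -c "
from h import *
go(.580,-.263,.018,87.8)"
```

```text
time_s: 14.7
tcp_pos: [0.5803, -0.2617, 0.0303]
eef_rot: [-98.4, 90.0, -100.4]
contact_force: [-0.1, -0.4, -2.3]
gripper_width: 0.056
turn rx 0.003 shift cm after turn [ 1.23 -0.13 -0.02] cur yaw 87.96
```

```bash
python3 -m creep '[[0,0,0,0.5,-0.1,0,30],[0,0,0,0.4,0,0,30],[0,0,0,0.2,0,0,30],[0,0,0,0.1,0,0,30],[0,0,0,0.1,0,0,30],[0,0,0,0,0,0,30],[0,0,0,0,0,0,30]]'
```

```text
time_s: 15.4
tcp_pos: [0.5797, -0.2636, 0.018]
eef_rot: [-22.9, 90.0, -25.0]
contact_force: [-3.6, 2.5, 5.3]
gripper_width: 0.0562
```

In contact with the board. Releasing and going up.

```bash
python3 -m creep '[[0,0,0,0,0,0,55],[0,0,0,0,0,0,80],[0,0,0,0,0,0,100],[0,0,0,0,0,0,100],[0,0,0,-3,0,0,100],[0,0,0,-5,0,0,100],[0,0,0,-5,0,0,100],[0,0,0,-3,0,0,100]]'
python3 - <<'E'
from h import *
for n in ['top','side']:
    im,Q=cloud(n); x,y,z=Q[...,0],Q[...,1],Q[...,2]
    w=(np.abs(x-.56)<.14)&(np.abs(y-.28)<.08); print(n,'bottom',*rect(Q,w&(z>.042)&(z<.06)))
    w=(np.abs(x-.568)<.12)&(np.abs(y-.01)<.07); print(n,'topbox',*rect(Q,w&(z>.042)&(z<.06)))
    w=(np.abs(x-.58)<.12)&(np.abs(y+.263)<.06); print(n,'mid',*rect(Q,w&(z>.05)&(z<.065)))
    cv2.imwrite('pics/%s4.png'%n,im)
go(.567,.0115,.18,77.3)
E
```

```text
time_s: 16.2
tcp_pos: [0.5811, -0.2641, 0.1813]
eef_rot: [-17.5, 89.7, -19.6]
contact_force: [0.9, -0.5, 0.1]
gripper_width: 0.0873
top bottom [558.2 278.1] [190.5  57.9] -10.34 2343 [44.5 47.8 51.1]
top topbox [567.   11.7] [150.3  56. ] -12.65 1504 [44.4 47.9 51.2]
top mid [ 623.3 -292.9] [79.5  5.7] 1.6 45 [54.9 57.5 59.7]
side bottom [559.  279.5] [190.2  57.8] -10.39 4403 [46.6 49.4 52. ]
side topbox [568.   12.9] [150.7  59.2] -12.63 1783 [45.7 49.1 51.8]
side mid [ 579.9 -262. ] [170.3  62.9] -2.3 1168 [52.3 56.8 59.5]
turn rx 0.185 shift cm after turn [ 0.16 26.58 -7.59] cur yaw 87.91
```

View pics/side4.png

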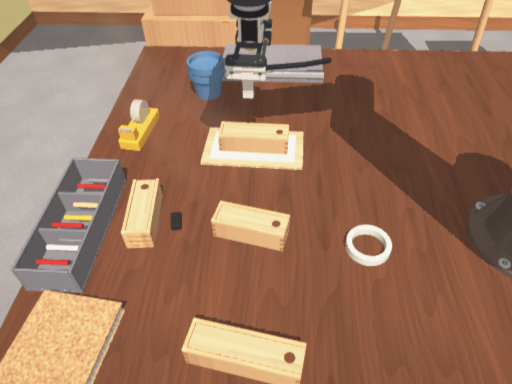

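The side view shows the middle box centred on the board at (253,137), the top box alone on the table at (250,225), and the bottom box at (245,350). Picking the top box up again.

```bash
python3 -m creep '[[0.1,0,0,0,0,0,100],[0.085,0,0,0,0,0,100],[0,0,0,0,4,-1,100],[0,0,0,0,4.7,-1.4,100],[0,0,0,0,4.7,-1.4,100],[0,0,0,0,4.7,-1.4,100],[0,0,0,0,4.7,-1.4,100],[0,0,0,0,3.8,-1,100]]' && python3 -m creep '[[0,0,0,2,0,0,100],[0,0,0,4,0,0,100],[0,0,0,4,0,0,100],[0,0,0,3,0,0,100],[0,0,0,2,0,0,100],[0,0,0,0,0,0,100],[0,0,0,0,0,0,100]]';  python3 - <<'E'
from h import *
go(.5675,.012,.011,77.3)
E
```

```text
time_s: 17.1
tcp_pos: [0.5636, 0.015, 0.1764]
eef_rot: [173.9, 90.0, 161.2]
contact_force: [0.7, -1.0, -0.3]
gripper_width: 0.0876
time_s: 17.8
tcp_pos: [0.5642, 0.0125, 0.0268]
eef_rot: [-134.3, 89.9, -147.1]
contact_force: [0.7, 0.6, 0.3]
gripper_width: 0.088
turn rx -0.0 shift cm after turn [1.58 0.02 0.33] cur yaw 77.28
```

```bash
python3 -m creep '[[0,0,0,1,0,0.3,100],[0,0,0,0.5,0,0,100],[0,0,0,0,0,0,80],[0,0,0,0,0,0,50],[0,0,0,0,0,0,40],[0,0,0,0,0,0,40],[0,0,0,0,0,0,40],[0,0,0,0,0,0,40]]' 25; python3 -m creep '[[0,0,0,0,0,0,30],[0,0,0,-1,0,0,30],[0,0,0,-3,0,0,30],[0,0,0,-4,0,0,30],[0,0,0,-4,0,0,30],[0,0,0,-3,0,0,30],[0,0,0,0,0,0,30]]';  python3 - <<'E'
from h import *
go(.5587,.279,.15,79.6)
E
```

```text
time_s: 18.6
tcp_pos: [0.5673, 0.0121, 0.0121]
eef_rot: [29.9, 90.0, 17.2]
contact_force: [-0.3, 0.2, 2.9]
gripper_width: 0.0561
time_s: 19.3
tcp_pos: [0.5696, 0.0125, 0.1672]
eef_rot: [25.9, 89.5, 13.2]
contact_force: [0.7, 1.2, -3.2]
gripper_width: 0.056
turn rx -0.04 shift cm after turn [ 1.77 26.01 -5.89] cur yaw 77.31
```

```bash
python3 -m creep '[[-0.04,0,0,0,2,-0.5,30],[0,0,0,0,4.5,-1,30],[0,0,0,0,4.7,-1.1,30],[0,0,0,0,4.7,-1.1,30],[0,0,0,0,4.6,-1.1,30],[0,0,0,0,3.7,-1,30],[0,0,0,0,1.8,0,30],[0,0,0,0,0,0,30]]'; python3 -m creep '[[0,0,0,2,0,0,30],[0,0,0,3,0,0,30],[0,0,0,2.5,0,0,30],[0,0,0,1,0,0,30],[0,0,0,0,0,0,30],[0,0,0,0,0,0,30]]'
python3 - <<'E'
from h import *
go(.5587,.279,.062,79.6)
E
```

```text
time_s: 20.1
tcp_pos: [0.5577, 0.2804, 0.1608]
eef_rot: [-136.9, 89.9, -147.2]
contact_force: [-1.1, -0.4, -2.5]
gripper_width: 0.0556
time_s: 20.7
tcp_pos: [0.5587, 0.2781, 0.0777]
eef_rot: [22.6, 90.0, 12.1]
contact_force: [0.3, -0.5, -2.2]
gripper_width: 0.0557
turn rx -0.001 shift cm after turn [ 1.57  0.09 -0.02] cur yaw 79.55
```

```bash
python3 -m creep '[[0,0,0,0.7,0.1,0,30],[0,0,0,0.4,0,0,30],[0,0,0,0.2,0,0,30],[0,0,0,0.15,0,0,30],[0,0,0,0.1,0,0,30],[0,0,0,0,0,0,30],[0,0,0,0,0,0,30]]'
```

```text
time_s: 21.4
tcp_pos: [0.5583, 0.2793, 0.0622]
eef_rot: [35.4, 90.0, 25.0]
contact_force: [-4.0, -1.1, 6.3]
gripper_width: 0.0559
```

Contact on the bottom box. Releasing, retreating and checking.

```bash
python3 -m creep '[[0,0,0,0,0,0,55],[0,0,0,0,0,0,80],[0,0,0,0,0,0,100],[0,0,0,0,0,0,100],[0,0,0,-3,0,0,100],[0,0,0,-5,0,0,100],[0,0,0,-5,0,0,100],[0,0,0,-3,0,0,100]]'; python3 -m creep '[[0,0,0,0,-5,0,100],[0,0,0,0,-5,0,100],[0,0,0,0,-5,0,100],[0,0,0,0,-5,0,100],[0,0,0,0,-5,0,100],[0,0,0,0,0,0,100],[0,0,0,0,0,0,100]]'
python3 - <<'E'
from h import *
ims=[]
for n in ['top','side']:
    im,Q=cloud(n); x,y,z=Q[...,0],Q[...,1],Q[...,2]; ims.append(im)
    w=(np.abs(x-.56)<.14)&(np.abs(y-.28)<.08)
    print(n,'top',*rect(Q,w&(z>.09)&(z<.11)))
    print(n,'bottom+top',*rect(Q,w&(z>.03)&(z<.11)))
    w=(np.abs(x-.58)<.12)&(np.abs(y+.263)<.06); print(n,'mid',*rect(Q,w&(z>.05)&(z<.065)))
    for m in r.masks_of('board',n)[:1]: print('board',m['score'],*rect(Q,m['pixels']))
cv2.imwrite('pics/f.png',cv2.resize(np.vstack(ims),None,fx=.78,fy=.78))
print(r.get_state()['tcp_pos'],r.get_state()['contact_force'])
E
```

```text
time_s: 22.2
tcp_pos: [0.5595, 0.2799, 0.2258]
eef_rot: [42.1, 89.7, 31.7]
contact_force: [0.6, -0.3, -0.9]
gripper_width: 0.0875
time_s: 22.9
tcp_pos: [0.513, 0.0323, 0.2218]
eef_rot: [33.3, 89.9, 22.7]
contact_force: [0.4, -0.8, -0.1]
gripper_width: 0.0876Traceback (most recent call last):
  File "<stdin>", line 6, in <module>
  File "h.py", line 17, in rect
    return np.round(c,1),np.round(s,1),round((a+90)%180-90,2),len(p),np.round(np.percentile(p[:,2],[5,50,95])*1000,1)
                                                                              ~~~~~~~~~~~~~^^^^^^^^^^^^^^^^^^
    return _quantile_unchecked(
        a, q, axis, out, overwrite_input, method, keepdims, weights)
    return _ureduce(a,
                    func=_quantile_ureduce_func,
    ...<5 lines>...
                    overwrite_input=overwrite_input,
                    method=method)
    r = func(a, **kwargs)
    result = _quantile(arr,
                       quantiles=q,
    ...<2 lines>...
                       out=out,
                       weights=wgt)
    slices_having_nans = np.isnan(arr[-1, ...])
                                  ~~~^^^^^^^^^
IndexError: index -1 is out of bounds for axis 0 with size 0
```

The arm hides the stack from the top camera, so I'll move it further away to the right, staying high, and look again.

```bash
python3 -m creep '[[0,0,0,0,-5,0,100],[0,0,0,0,-5,0,100],[0,0,0,0,-5,0,100],[0,0,0,0,-5,0,100],[0,0,0,0,-5,0,100],[0,0,0,0,-5,0,100],[0,0,0,0,-5,0,100],[0,0,0,0,-5,0,100]]'; python3 -m creep '[[0,0,0,0,-5,0,100],[0,0,0,0,-5,0,100],[0,0,0,0,-2,0,100],[0,0,0,0,0,0,100],[0,0,0,0,0,0,100]]'
python3 - <<'E'
from h import *
ims=[]
def rr(*a):
    try: return rect(*a)
    except Exception: return ['none']
for n in ['top','side']:
    im,Q=cloud(n); x,y,z=Q[...,0],Q[...,1],Q[...,2]; ims.append(im)
    w=(np.abs(x-.56)<.14)&(np.abs(y-.28)<.08)
    print(n,'top',*rr(Q,w&(z>.09)&(z<.11)))
    print(n,'bottom+top',*rr(Q,w&(z>.03)&(z<.11)))
    w=(np.abs(x-.58)<.12)&(np.abs(y+.263)<.06); print(n,'mid',*rr(Q,w&(z>.05)&(z<.065)))
    for m in r.masks_of('board',n)[:1]: print('board',m['score'],*rr(Q,m['pixels']))
cv2.imwrite('pics/f.png',cv2.resize(np.vstack(ims),None,fx=.78,fy=.78))
print(r.get_state()['tcp_pos'],r.get_state()['contact_force'])
E
```

```text
time_s: 23.75
tcp_pos: [0.4413, -0.3611, 0.2212]
eef_rot: [-14.3, 90.0, -24.6]
contact_force: [1.6, 1.1, 0.9]
gripper_width: 0.0876
time_s: 24.25
tcp_pos: [0.4196, -0.4776, 0.2204]
eef_rot: [150.0, 89.9, 139.5]
contact_force: [0.4, -0.3, -1.1]
gripper_width: 0.0877
top top [557.7 278. ] [150.1  57.9] -10.5 2071 [ 94.4  97.8 101. ]
top bottom+top [557.8 277.7] [190.2  58.3] -10.68 3080 [ 43.2  96.5 100.6]
top mid [ 578.6 -263.9] [170.7  57.7] -1.96 2100 [52.6 56.  59.2]
board 0.75 [ 582.8 -262.8] [256.  143.3] -1.87 4349 [ 4.5  7.7 10.9]
side top [558.5 279.6] [150.1  58. ] -10.25 3872 [ 95.9  99.3 102. ]
side bottom+top [559.2 279.6] [190.6  58.3] -10.48 6152 [ 40.6  98.1 101.6]
side mid [ 579.8 -262.3] [170.1  61.9] -2.17 1163 [52.5 56.9 59.7]
board 0.59 [ 581.1 -258.6] [250.  143.5] -2.21 2028 [ 5.3  8.7 10.9]
[ 0.41962484 -0.47684767  0.22160747] [0.3247787  0.21788554 0.34890572]
```

View pics/f.png

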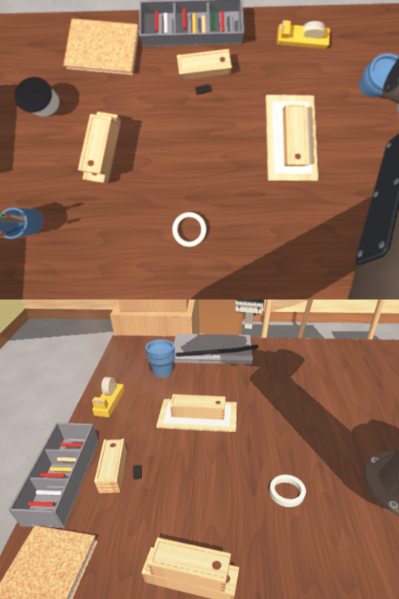

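The final view shows the middle box on the board at (297,135) and the top box squarely on the bottom box at (100,145). The arm is clear of everything.

```bash
python3 -c "
from plant import r
print(r.close_job())"
```

```text
the job is handed in; nothing more can be done
None
```

The job is done and handed in at about 24 s of the 72 s allowed. I set the top box on the table about 0.27 m from the stack, laid the middle box on the board, then put the top box back on the bottom box. I let go of everything and moved the arm clear.

Last checks, from the top and side cameras:
- **Middle box:** it is within about 2 mm of the board's centre, which I took from the earlier unobstructed views. Its length is within 1° of the board's.
- **Top box:** it is within about 1 mm and 0.3° of the bottom box, and lies flat.
- **Bottom box:** it moved no more than 1–2 mm between the views before and after the top box went back on. I could not measure its start directly, because it was mostly hidden under the stack.

**Failed or disagreeing checks:** The first final check failed because the arm blocked the top camera, so I moved the arm away and repeated it. In that repeat the arm partly hid the board, so its measured centre varied by up to 4 mm between views, well inside the 30 mm allowed. The two cameras otherwise agreed to about 2 mm.

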